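Seat the test cassette and hold the ratchet arm home

ROBOT

A 6-joint arm with a two-finger parallel gripper is mounted at the origin on a cart in front of the work surface, level with it; the furniture and walls round the work are solid. World frame = base frame: x ahead of the robot, y to its left, z up, the work surface at z = 0. Lengths are in m, angles in rad, forces in N, time in s.
With the tool pointing down it reaches from about 0.35 to 0.775 m from the base axis. Payload 7.3 kg.
Tool frame: the origin (TCP) lies at the very end of the fingers, on their centre line; the grasp point (between the pads) lies grip_point_offset behind it (grip_point_offset is the distance from the TCP to the grasp point, in m); z points along the fingers, y is the direction in which the jaws open and shut (so a half turn about z gives the same grasp; the last joint's range is limited). The gripper opens to 92 mm and grips with 3 to 60 N. Pads are 19 mm wide; open, the fingers measure 130 mm over their backs; the gripper's body (75 mm by 190 mm) begins 47 mm behind the grasp point.
Start: joints at [1.118, 0.342, 1.524, -0, 1.275, -0.146], TCP at [0.159, 0.501, 0.227] pointing down, gripper open.
Joint ranges: [-2.53, 2.53], [-0.77, 2.02], [0.04, 2.7], [-1, 4.14], [0.28, 2.66], [-3.11, 3.11]. Speed limits (rad/s): [2.57, 2.57, 3.14, 3.14, 3.14, 3.14].

INTERFACE

Orientations are given as [roll, pitch, yaw] about the fixed x, y, z axes, in that order (R = Rz(yaw) Ry(pitch) Rx(roll)).
In Python, from cell import * gives the robot as it stands.
- The arm moves only by the shell command python3 -m inch 'ROWS' [OPENING] [FORCE]. ROWS is JSON, a list that holds one entry, the list of rows, each a list of 4 numbers: the shift along the tool's x, y, z in mm, then the turn about the tool's z in rad. In form: [[[x, y, z, roll], ...]]. A call has 1 to 10 rows; each row shifts and turns the commanded pose from where the row before left it, along the tool's axes as they then stand; what a row does not reach is not made up. A row lasts 1/8 s, in which the tool goes at most 62.5 mm and 10.7 degrees, less where a joint would pass 70% of its speed; a pose out of reach is approached as far as the arm can. A call with a gripper value outside its range is refused whole. OPENING is the closure, from -1 (fully open) to 1 (shut), set as the call begins (- or left out, the last holds). The fingers move at their own pace and stop on an object; FORCE is the grip in N (left out, the last holds). Time passes only in rows, so rows that do not move let the fingers close. It gives the time, the measured TCP pose, the force and the opening at its end, in the units of the state.
- observe(): the state, without advancing time (a new reading comes with each control period).
- read_camera(name): name is "scene" or "top" or "wrist"; returns a dict with "img" (384x512x3 uint8, blue, green, red), "fx", "fy", "cx", "cy" (pixels), "eye" and "rotation" of the camera in the world; the wrist camera has in their place "T_tool_cam" (4x4, takes a point from camera to tool coordinates, whose origin is the TCP and whose axes are the flange's). Camera axes: x right, y down, z forward; pixel columns grow to the right and rows downward; lengths in m; the calibration is good to about 2 mm. A picture is of the moment at which its call begins: read the wrist's pose just before it. There is no depth.
- hand_in(): hands the job in, once; it reports no verdict.
Trained networks look in the newest picture that a camera, given by its name, has taken for a name from the list of things; names that differ only in an ending like _2 or _b are one class to them, and where a whole thing is asked for, a point or a joint stands for the part that bears it (a point fixed in the world has none). Each returns a list of dicts, best first, with "conf" (0 to 1); they miss things now and then, are a little off and sometimes report something else, mostly with a low value. They report only what shows in the picture. A call takes as long as a camera call. They do not tell look-alikes from the thing itself.
- boxes_of(camera, label): "at" ([row, column] in pixels, amid what is visible of it).
- place_of(camera, label): "at" ([row, column] in pixels: a listed point, or the origin of a listed thing).
The state is a dict: "time": time; "qpos": joint angles; "qvel": joint speeds; "joint_efforts": joint torques, N m; "tool_pos": TCP position; "tool_rot": TCP orientation; "contact_force": force on the tool from outside, world axes, zero at the start; "torque": the same for the moment, N m; "opening": finger opening in m.
Only numpy, scipy, OpenCV 4.12 (cv2) and the standard library are available. Lean on these libraries where they do the work, as an engineer would, in place of code of your own. Each camera call takes 0.05 s, during which the arm holds its last target. There are 200 camera calls.

TASK

Load the white test cassette into the black pocket of the grey reading nest: flat on the pocket floor, windows up, the end with the round sample well towards the robot. Let go of it, then push the red knob of the blue sprung arm round over the cassette, past its ratchet click and on until the arm is against its end stop, and finish while still holding it there against the spring with the gripper. The cassette must stay seated; leave the timer and the two cartons alone.

Things in the scene. Friction and masses are not known exactly. Their poses are not given: they have to be found in the camera images.
- cassette: White test cassette, 70 x 20 x 5 mm, 12 g, loose on the worktop, already windows up. Origin: centre of its underside; x along its length, pointing away from the end with the round sample well; z up out of the window face.
- cassette_well (a point): Middle of the cassette's short edge at the round-well end, on the underside: 35 mm from its origin along its -x.
- nest: Reading nest, fixed to the worktop: grey plate 170 x 150 x 8 mm. Origin at worktop level; the plate spans x -75 to 95, y -95 to 55 mm in its frame; z up, x points roughly away from the robot. Nothing on it is higher than 66 mm.
- pocket (a point): Centre of the pocket floor, 14 mm above the worktop, axes as the nest's. Cassette lies along x, on a 15 mm wide pedestal 6 mm above the plate. Black corner guides (tops sloped, to 19 mm above the worktop) leave 2 mm play all round; the middle 50 mm of both long sides is open for fingers.
- pocket_near (a point): Middle of the short edge of the seated cassette's place at the robot's end, 35 mm along the nest's -x from point pocket, on the pocket floor. The round-well end belongs here.
- clamp_arm (a joint): Angle of the blue arm about its upright pivot: 0 at rest (arm points along the nest's -x), grows clockwise seen from above, end stop 1.05 rad. It clicks at about 0.7; after that the ratchet keeps it from springing back below about 0.73, and there is no release. Spring: 4 N at the knob at 0, 7.5 N at the stop, 2 to 3 N more while climbing the ratchet tooth (0.25 to 0.7).
- pivot (a point): Upright axis of the arm, 30 mm above the worktop, at x 55, y -50 mm of the nest.
- knob_mid (a point): Middle of the red upright knob at the arm's end: a 14 mm round post, from 30 to 66 mm above the worktop, 82 mm from the pivot. Turns with the arm; at the end stop it stands over the far end of the cassette. Arm underside pad is 19 mm above the worktop, the arm's top 30 mm.
- timer: Bench timer, 64 x 64 x 19 mm, loose bystander; origin at centre of underside.
- coverglass_box: Small carton, 55 x 55 x 22 mm, loose bystander; origin at centre of underside.
- slides_box: Carton with a green band, 60 x 83 x 34 mm, loose bystander; origin at centre of underside.
Mind the look-alikes: they are no part of the job. What is meant by the cassette is not turquoise, and is the smaller of those in its own colour.

How it is judged:
By the outcome, as a careful person would: the job done as asked, in the order asked, and still so for the second after the job is handed in, while the arm keeps its last pose, push and grip.
It also fails if it takes over 54 s, if anything falls off the work surface, if the arm or the gripper's body presses on something with over 40 N, if the wrist force passes 120 N, or if a joint passes its speed limit or range.

## Working session

There is one attempt and no reset: what is moved stays moved. The work goes in short steps, Python scripts to look and compute and a shell command to move; the robot and the scene stay as the last step left them, time stands still between calls to the robot, and variables do not carry over. Pictures are saved under pics/ and viewed, about 8 in all and at most 12, crops included, and the job is handed in when it is done.

```bash
ls; mkdir -p pics; cat > h.py <<'E'
from cell import *
import numpy as np, cv2
from scipy.spatial.transform import Rotation as R
def cam(name):
    s=observe(); c=read_camera(name)
    if name=="wrist":
        T=np.eye(4);T[:3,:3]=R.from_euler('xyz',s['tool_rot']).as_matrix();T[:3,3]=s['tool_pos']
        W=T@np.array(c['T_tool_cam']);c['eye']=W[:3,3];c['rotation']=W[:3,:3]
    c['eye']=np.array(c['eye']);c['rotation']=np.array(c['rotation']);return c
def px2w(c,rc,z):
    d=c['rotation']@np.array([(rc[1]-c['cx'])/c['fx'],(rc[0]-c['cy'])/c['fy'],1.])
    return c['eye']+d*(z-c['eye'][2])/d[2]
def w2px(c,p):
    q=c['rotation'].T@(np.array(p)-c['eye']);return np.array([c['cy']+c['fy']*q[1]/q[2],c['cx']+c['fx']*q[0]/q[2]])
E
python3 - <<'E'
from h import *
s=observe();print(s['tool_pos'],s['tool_rot'],s['opening'],grip_point_offset)
c=cam("top");cv2.imwrite("pics/top1.png",c['img']);print(c['rotation'].round(2),c['eye'])
for l,z in [("cassette",0),("cassette_well",0),("pocket",.014),("pocket_near",.014),("pivot",.03),("knob_mid",.048),("nest",0),("timer",0),("coverglass_box",0),("slides_box",0)]:
    for d in place_of("top",l)[:4]: print(l,round(d['conf'],2),np.round(d['at'],1),px2w(c,d['at'],z).round(4))
E
```

```text
pics
[0.15835308 0.50012287 0.22604863] [-3.14007449e+00 -2.33376013e-04  2.83476196e+00] 0.09184629141920442 0.0188
[-2.97 -0.   -1.58] [ 0.30505401 -0.03261606  1.57052105]Traceback (most recent call last):
  File "<stdin>", line 5, in <module>
  File "h.py", line 12, in px2w
    return c['eye']+d*(z-c['eye'][2])/d[2]
                                      ~^^^
IndexError: invalid index to scalar variable.
```

```bash
sed -i "s/c\['rotation'\]=np.array(c\['rotation'\]);return c/r=np.array(c['rotation']);c['rotation']=r if r.ndim==2 else R.from_euler('xyz',r).as_matrix();return c/" h.py
python3 - <<'E'
from h import *
c=cam("top");cv2.imwrite("pics/top1.png",cv2.resize(c['img'],(800,600),interpolation=cv2.INTER_CUBIC));print(c['rotation'].round(2),c['eye'])
for l,z in [("cassette",0),("cassette_well",0),("pocket",.014),("pocket_near",.014),("pivot",.03),("knob_mid",.048),("nest",0),("timer",0),("coverglass_box",0),("slides_box",0)]:
    for d in place_of("top",l)[:4]: print(l,round(d['conf'],2),np.round(d['at'],1),px2w(c,d['at'],z).round(4))
E
```

```text
[[-0.01 -0.99  0.17]
 [-1.    0.01 -0.  ]
 [ 0.   -0.17 -0.99]] [ 0.30505401 -0.03261606  1.57052105]
cassette 0.8 [244.4 332.3] [ 0.3969 -0.285   0.    ]
cassette 0.45 [242.8 277.9] [ 0.4034 -0.104   0.    ]
cassette 0.41 [222.7 301.5] [ 0.47   -0.1841  0.    ]
cassette_well 0.74 [235.6 342.2] [ 0.4259 -0.3191  0.    ]
cassette_well 0.68 [227.6 300.1] [ 0.4536 -0.179   0.    ]
cassette_well 0.62 [242.2 292.8] [ 0.405  -0.1537  0.    ]
pocket 0.72 [202.6 228.9] [0.5376 0.0587 0.014 ]
pocket_near 0.91 [216.3 233.9] [0.4914 0.0419 0.014 ]
pivot 0.6 [186.  255.9] [ 0.5905 -0.032   0.03  ]
knob_mid 0.7 [209.9 253.4] [ 0.5079 -0.0233  0.048 ]
knob_mid 0.61 [224.5 149. ] [0.4623 0.3157 0.048 ]
nest 0.76 [204.9 237. ] [0.5316 0.0322 0.    ]
timer 0.58 [224.9 150.6] [0.4659 0.3212 0.    ]
coverglass_box 0.82 [151.4 297.1] [ 0.7162 -0.1744  0.    ]
slides_box 0.67 [203.  354.1] [ 0.5356 -0.3633  0.    ]
slides_box 0.61 [227.6 300.7] [ 0.4536 -0.1811  0.    ]
```

View pics/top1.png

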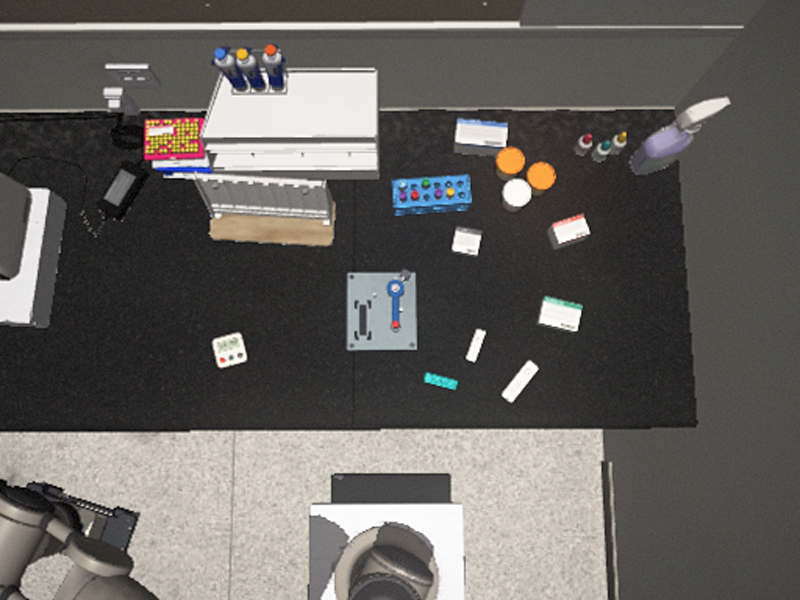

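Candidates (in the 800x600 view): turquoise cassette at (440,381), small white at (476,345) and large white at (520,381). The small white one fits: it isn't turquoise and is the smaller of the two white ones. I'll go above it to confirm with the wrist camera.

```bash
python3 -m inch '[[[-36,-40,0,0],[-36,-40,0,0],[-36,-40,0,0],[-36,-40,0,0],[-36,-40,0,0],[-36,-40,0,0],[-36,-40,0,0],[-36,-40,0,0],[-36,-40,0,0],[-36,-40,0,0]]]' -1
python3 -m inch '[[[-36,-40,0,0],[-36,-40,0,0],[-36,-40,0,0],[-36,-40,0,0],[0,0,0,0]]]'
python3 - <<'E'
from h import *
s=observe();print(s['tool_pos'],s['tool_rot'],s['qpos'])
c=cam("wrist");cv2.imwrite("pics/w1.png",cv2.resize(c['img'],(800,600),interpolation=cv2.INTER_CUBIC));print(c['eye'],c['rotation'].round(2))
for l,z in [("cassette",0),("cassette_well",0),("pocket",.014),("pocket_near",.014),("pivot",.03),("knob_mid",.048)]:
    for d in place_of("wrist",l)[:4]: print(l,round(d['conf'],2),np.round(d['at'],1),px2w(c,d['at'],z).round(4))
E
```

```text
time: 1.9
tool_pos: [0.3815, 0.0086, 0.2271]
tool_rot: [3.141, 0.001, 2.834]
contact_force: [1.2, 0.4, -0.5]
opening: 0.092
time: 2.52
tool_pos: [0.4707, -0.1886, 0.2261]
tool_rot: [-3.141, 0.0, 2.831]
contact_force: [-0.2, 0.8, -0.0]
opening: 0.0919
[ 0.47069911 -0.18858815  0.22607528] [-3.14117028e+00  2.02925620e-04  2.83120759e+00] [-5.32082702e-01  3.09650521e-01  1.57340765e+00 -3.86125029e-04
  1.25824367e+00 -1.79237524e+00]
[ 0.39495058 -0.16404236  0.38402008] [[ 0.31  0.91  0.28]
 [ 0.95 -0.29 -0.09]
 [-0.    0.29 -0.96]]
cassette 0.88 [131. 152.] [ 0.4008 -0.2914  0.    ]
cassette 0.61 [167.8 251.8] [ 0.4782 -0.1941  0.    ]
cassette 0.57 [ 83.1 297.3] [ 0.4016 -0.1159  0.    ]
cassette 0.27 [139.6 253.7] [ 0.4466 -0.1815  0.    ]
cassette_well 0.91 [139.2 255.7] [ 0.4469 -0.1791  0.    ]
cassette_well 0.75 [166.7 142.7] [ 0.4367 -0.3188  0.    ]
cassette_well 0.55 [ 85.8 264.3] [ 0.393  -0.1518  0.    ]
pocket 0.57 [151.4 467.5] [0.5322 0.0475 0.014 ]
pocket_near 0.62 [124.  466.9] [0.5009 0.0506 0.014 ]
pocket_near 0.41 [223.6 425.9] [ 0.6067 -0.0118  0.014 ]
pivot 0.72 [221.2 427.1] [ 0.5949 -0.0166  0.03  ]
knob_mid 0.76 [162.5 419.5] [ 0.5161 -0.0212  0.048 ]
```

View pics/w1.png

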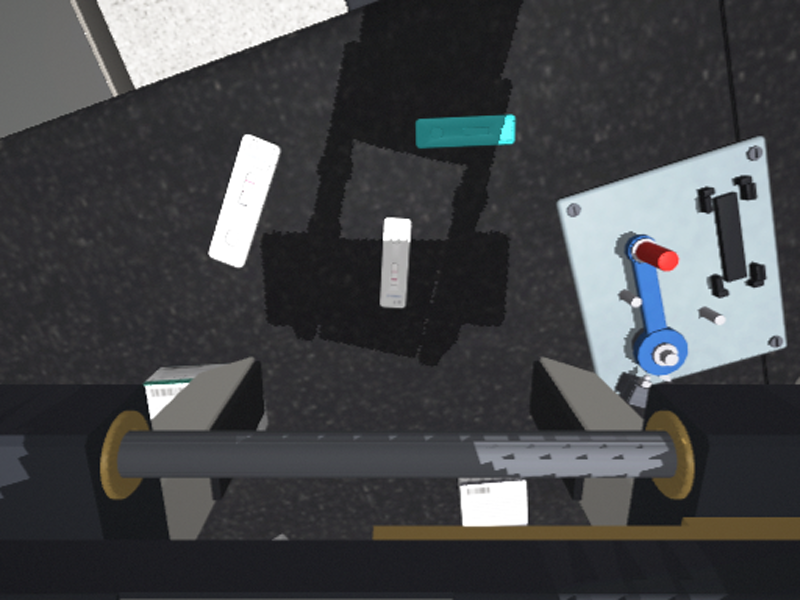

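```bash
python3 - <<'E'
from h import *
c=cam("wrist");im=c['img'];g=cv2.cvtColor(im,cv2.COLOR_BGR2GRAY)
cr=im[125:210,215:290];cr=cv2.createCLAHE(3,(4,4)).apply(cv2.cvtColor(cr,cv2.COLOR_BGR2GRAY))
cv2.imwrite("pics/c1.png",cv2.resize(cr,None,fx=7,fy=7,interpolation=cv2.INTER_CUBIC))
m=((g>85)&(im.max(2).astype(int)-im.min(2)<60)).astype(np.uint8)
n,lab,st,ce=cv2.connectedComponentsWithStats(m)
L=lab[170,252];print(st[L])
pts=np.array([px2w(c,(y,x),.005)[:2] for y,x in np.argwhere(lab==L)],np.float32)
print(cv2.minAreaRect(pts*1000))
E
```

```text
[240 141  21  58 988]
((478.1884460449219, -193.00100708007812), (21.094619750976562, 70.2010498046875), 69.05738830566406)
```

View pics/c1.png

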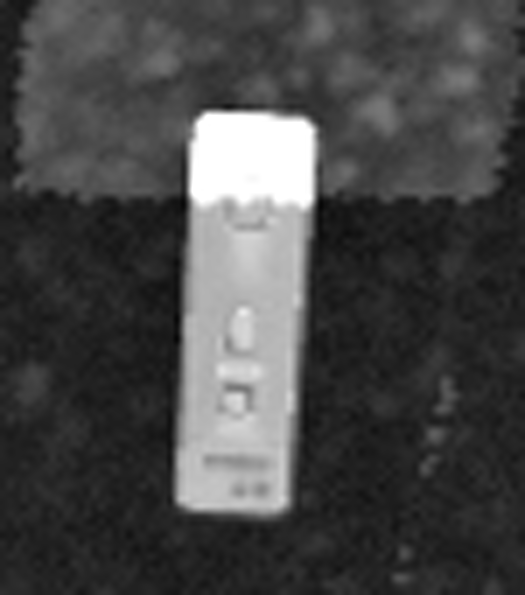

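Confirmed: the size measures 70 x 21 mm, and the well shows at the top of the crop (245,215), at the end facing the robot, with the blue print at the far end. I'll grasp it.

```bash
python3 -m inch '[[[-8.6,-1.4,40,0.055],[0,0,50,0],[0,0,50,0],[0,0,44,0],[0,0,20,0],[0,0,0,0]]]' 0.13 
python3 -m inch '[[[0,0,10,0],[0,0,6,0],[0,0,2,0],[0,0,0,0]]]'
```

```text
time: 3.68
tool_pos: [0.4768, -0.1886, 0.0216]
tool_rot: [3.141, -0.003, 2.78]
contact_force: [-0.8, 0.7, 0.2]
opening: 0.041
time: 4.18
tool_pos: [0.4777, -0.1895, 0.0048]
tool_rot: [3.142, 0.0, 2.78]
contact_force: [0.4, 0.6, -0.3]
opening: 0.0399
```

```bash
python3 -m inch '[[[-1.7,-3.1,2.8,0],[0,0,0,0],[0,0,0,0]]]'
python3 -m inch '[[[0,0,0,0],[0,0,0,0],[0,0,0,0],[0,0,0,0]]]' 1 15
```

```text
time: 4.55
tool_pos: [0.4781, -0.193, 0.0019]
tool_rot: [3.141, -0.0, 2.78]
contact_force: [-0.0, 0.2, 0.0]
opening: 0.0401
time: 5.05
tool_pos: [0.4782, -0.1929, 0.0019]
tool_rot: [3.142, 0.0, 2.78]
contact_force: [0.1, -0.6, 0.3]
opening: 0.0194
```

```bash
python3 -m inch '[[[0,0,-30,0],[0,0,-50,0],[0,0,-50,0],[5,50,-48,0],[5,50,0,0],[5,50,0,0],[4,50,0,0],[4,50,0,0],[0,0,0,-0.14],[0,0,0,-0.14]]]'
python3 -m inch '[[[0,0,0,-0.13],[0,0,0,0],[0,0,0,0]]]'
python3 - <<'E'
from h import *
s=observe();print(s['tool_pos'],s['tool_rot'],s['qpos'].round(2),s['opening'])
c=cam("wrist");cv2.imwrite("pics/w2.png",cv2.resize(c['img'],(800,600),interpolation=cv2.INTER_CUBIC))
for l,z in [("pocket",.014),("pocket_near",.014),("pivot",.03),("knob_mid",.048),("nest",0),("cassette",s['tool_pos'][2])]:
    for d in place_of("wrist",l)[:3]: print(l,round(d['conf'],2),np.round(d['at'],1),px2w(c,d['at'],z).round(4))
E
```

```text
time: 6.3
tool_pos: [0.5437, 0.0451, 0.1749]
tool_rot: [-3.142, -0.0, 3.066]
contact_force: [-0.2, -0.0, 0.6]
opening: 0.0196
time: 6.68
tool_pos: [0.5437, 0.0441, 0.175]
tool_rot: [3.141, -0.0, -3.096]
contact_force: [-0.2, 0.1, -0.4]
opening: 0.0194
[0.54372278 0.04406555 0.1750468 ] [ 3.14149589e+00 -1.33383256e-04 -3.09595442e+00] [-0.06  0.43  1.55  0.    1.17 -1.68] 0.019436904081775196
pocket 0.9 [163.1 257.6] [0.5324 0.0469 0.014 ]
pocket_near 0.68 [130.5 262.2] [0.5001 0.0498 0.014 ]
pivot 0.69 [225.7 188.9] [ 0.5961 -0.0192  0.03  ]
knob_mid 0.85 [151.  185.3] [ 0.5172 -0.0179  0.048 ]
nest 0.8 [170.7 235.7] [0.5445 0.0247 0.    ]
nest 0.24 [245.9 253.2] [0.6305 0.0469 0.    ]
cassette 0.67 [14.6 88.6] [ 0.4357 -0.0328  0.175 ]
```

View pics/w2.png

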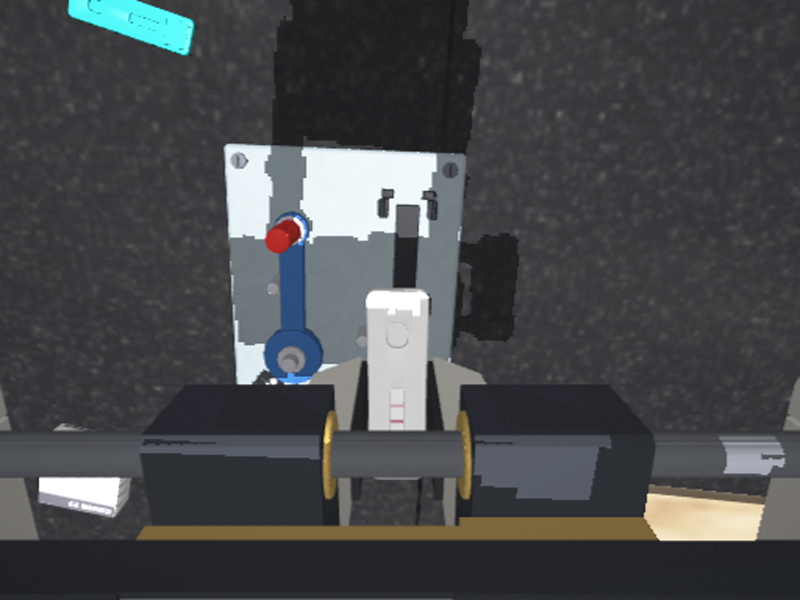

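```bash
python3 - <<'E'
from h import *
c=cam("wrist");g=cv2.cvtColor(c['img'],cv2.COLOR_BGR2GRAY)
S=384/600
def edge(p,q,n,sgn=1):
    # points along p->q (col,row 800 px); search for strongest gradient along normal
    p=np.array(p)*S;q=np.array(q)*S;d=(q-p)/np.linalg.norm(q-p);nn=np.array([-d[1],d[0]]);out=[]
    for t in np.linspace(.0,1,n):
        b=p+t*(q-p);o=np.arange(-5,5.01,.25);m=(b+o[:,None]*nn).astype(np.float32)
        v=cv2.remap(g,m[None,:,0],m[None,:,1],cv2.INTER_LINEAR)[0].astype(float)
        v=cv2.GaussianBlur(v[None],(7,1),1.5)[0];gr=np.abs(np.gradient(v));x,y=m[gr.argmax()]
        out.append((x,y))
    return out
def fit(pts,z,name):
    w=np.array([px2w(c,(y,x),z)[:2] for x,y in pts],np.float32)
    vx,vy,x0,y0=cv2.fitLine(w,cv2.DIST_HUBER,0,.001,.001).ravel();
    r=np.abs((w-[x0,y0])@[-vy,vx]);print(name,'ang',round(np.degrees(np.arctan2(vy,vx)),2),'pt',round(x0,4),round(y0,4),'res',np.median(r).round(5))
fit(edge((245,146),(455,154),30),.008,'near')
fit(edge((226,160),(238,370),30),.008,'left')
fit(edge((466,165),(455,340),30),.008,'right')
fit(edge((396,212),(392,285),20),.014,'pedL')
fit(edge((419,212),(415,285),20),.014,'pedR')
fit(edge((398,205),(417,206),8),.014,'pedNear')
zt=.175+.003
fit(edge((366,300),(369,420),20),zt,'casL')
fit(edge((429,300),(426,420),20),zt,'casR')
fit(edge((375,290),(420,290),12),zt,'casNear')
E
```

```text
near ang -89.93 pt 0.4689 -0.0011 res 0.00014
left ang 0.07 pt 0.5476 -0.0656 res 0.00016
right ang 0.17 pt 0.537 0.0831 res 0.00012
pedL ang 0.17 pt 0.5219 0.0411 res 1e-04
pedR ang 0.09 pt 0.525 0.0559 res 0.0002
pedNear ang -88.73 pt 0.5002 0.0485 res 5e-05
casL ang 2.79 pt 0.5336 0.0336 res 9e-05
casR ang 2.38 pt 0.5376 0.0534 res 1e-05
casNear ang -82.97 pt 0.5085 0.042 res 0.00027
```

```bash
python3 -m inch '[[[-30,0,0,0.044],[-30,5,0,0],[0,0,0,0],[0,0,0,0]]]'
python3 - <<'E'
from h import *
s=observe();print(s['tool_pos'],s['tool_rot'])
c=cam("wrist")
for l,z in [("pocket",.014),("pocket_near",.014)]:
    for d in place_of("wrist",l)[:2]: print(l,round(d['conf'],2),np.round(d['at'],1),px2w(c,d['at'],z).round(4))
a,b=[w2px(c,(x,y,.014)) for x,y in ((.48,.09),(.60,.005))]
r0,r1=sorted((int(a[0]),int(b[0])));c0,c1=sorted((int(a[1]),int(b[1])));r0=max(r0,0);print(r0,r1,c0,c1)
cr=cv2.resize(c['img'][r0:r1,c0:c1],None,fx=5,fy=5,interpolation=cv2.INTER_CUBIC)
for x in np.arange(.49,.591,.01):
    p=(w2px(c,(x,.02,.014))-[r0,c0])*5;cv2.putText(cr,'-%d'%round(x*1000),(int(p[1]),int(p[0])),0,.4,(0,0,255),1)
cv2.imwrite("pics/c2.png",cr);print(cr.shape)
E
```

```text
time: 7.58
tool_pos: [0.603, 0.0507, 0.1747]
tool_rot: [3.141, -0.001, -3.137]
contact_force: [-0.6, -0.0, -1.4]
opening: 0.0195
[0.60299494 0.05066279 0.17470009] [ 3.14149195e+00 -1.33409571e-03 -3.13736556e+00]
pocket 0.71 [101.6 250.1] [0.5326 0.0465 0.014 ]
pocket_near 0.81 [ 63.2 254.7] [0.4988 0.0507 0.014 ]
pocket_near 0.17 [246.7 257.2] [0.6833 0.0542 0.014 ]
40 171 208 298
(655, 450, 3)
```

View pics/c2.png

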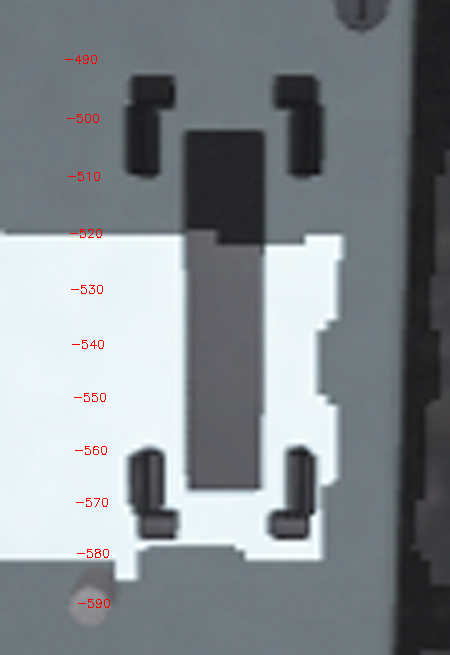

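```bash
python3 -m inch '[[[35,-1,0,0.004],[34,-1,20,0],[0,0,50,0],[0,0,50,0],[0,0,0,0],[0,0,0,0]]]'
```

```text
time: 8.48
tool_pos: [0.5358, 0.0485, 0.0568]
tool_rot: [-3.142, 0.002, -3.141]
contact_force: [1.3, 0.0, 0.3]
opening: 0.0193
```

```bash
python3 -m inch '[[[1.2,0,15,0],[0,0,13,0],[0,0,0,0],[0,0,0,0]]]'
```

```text
time: 8.98
tool_pos: [0.5337, 0.0485, 0.0271]
tool_rot: [3.142, 0.0, -3.141]
contact_force: [1.0, 0.0, 1.0]
opening: 0.0196
```

```bash
python3 -m inch '[[[0,0,4,0],[0,0,3,0],[0,0,2,0],[0,0,1.5,0],[0,0,0,0],[0,0,0,0]]]'
```

```text
time: 9.72
tool_pos: [0.5337, 0.0485, 0.0166]
tool_rot: [3.142, 0.0, -3.141]
contact_force: [-0.0, 0.1, 0.4]
opening: 0.0193
```

```bash
python3 -m inch '[[[0,0,0.7,0],[0,0,0,0],[0,0,0,0]]]'
python3 -m inch '[[[0,0,0,0],[0,0,0,0],[0,0,0,0]]]' 0.35
python3 -m inch '[[[0,0,-10,0],[0,0,-30,0],[0,0,-50,0],[-30,0,-50,0],[-20,0,0,0],[0,0,0,0],[0,0,0,0]]]'
python3 - <<'E'
from h import *
s=observe();print(s['tool_pos'],s['tool_rot'])
c=cam("wrist")
cv2.imwrite("pics/w3.png",cv2.resize(c['img'],(800,600),interpolation=cv2.INTER_CUBIC))
for l,z in [("cassette",.014),("cassette_well",.014),("knob_mid",.048),("pivot",.03)]:
    for d in place_of("wrist",l)[:2]: print(l,round(d['conf'],2),np.round(d['at'],1),px2w(c,d['at'],z).round(4))
E
```

```text
time: 10.1
tool_pos: [0.5337, 0.0485, 0.0159]
tool_rot: [3.142, 0.0, -3.141]
contact_force: [0.1, 0.6, 0.3]
opening: 0.0192
time: 10.48
tool_pos: [0.5335, 0.0485, 0.0159]
tool_rot: [3.142, -0.0, -3.141]
contact_force: [-0.5, -0.1, -0.3]
opening: 0.0299
time: 11.35
tool_pos: [0.5823, 0.0486, 0.1553]
tool_rot: [3.141, -0.002, -3.141]
contact_force: [0.7, 0.1, 0.4]
opening: 0.0301
[0.58230729 0.04858951 0.15529115] [ 3.14142277e+00 -2.24957694e-03 -3.14129206e+00]
cassette 0.92 [128.1 252. ] [0.5343 0.0466 0.014 ]
cassette_well 0.77 [ 86.8 253. ] [0.4987 0.0476 0.014 ]
knob_mid 0.65 [111.  168.3] [ 0.5174 -0.0194  0.048 ]
pivot 0.75 [200.7 179.1] [ 0.5983 -0.0202  0.03  ]
```

View pics/w3.png

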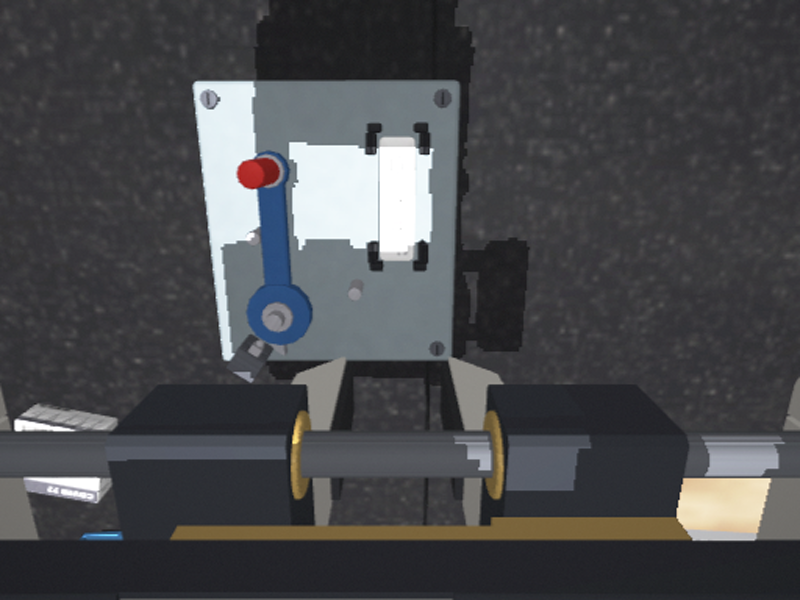

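Picture w3 shows the cassette at (397,200) between all four guides, well end towards the robot. Measured centre is (0.534, 0.047) against the pocket at (0.534, 0.0485), so it is seated. The knob should be at (0.517, -0.021), which agrees with the detection, so I'll grip it next.

```bash
python3 -m inch '[[[33,-35,0,0],[32,-34,0,0],[0,0,0,0],[0,0,0,0]]]' 0.1 30
python3 -m inch '[[[0,0,40,0],[0,0,40,0],[0,0,0,0],[0,0,0,0]]]'
```

```text
time: 12.1
tool_pos: [0.519, -0.0204, 0.1562]
tool_rot: [3.141, 0.001, 3.141]
contact_force: [0.8, 0.1, 0.5]
opening: 0.0414
time: 12.6
tool_pos: [0.5198, -0.0202, 0.077]
tool_rot: [-3.141, 0.002, -3.141]
contact_force: [0.3, 0.1, 0.1]
opening: 0.0412
```

```bash
python3 -m inch '[[[2.5,0,20,0],[0,0,20,0],[0,0,0,0],[0,0,0,0]]]'
python3 -m inch '[[[0,0,0,0],[0,0,0,0],[0,0,0,0]]]' 1 30
```

```text
time: 13.1
tool_pos: [0.5173, -0.0206, 0.0375]
tool_rot: [-3.141, 0.003, -3.141]
contact_force: [0.4, 0.4, 0.6]
opening: 0.0413
time: 13.48
tool_pos: [0.5163, -0.0205, 0.0362]
tool_rot: [-3.142, 0.001, -3.141]
contact_force: [0.7, -0.0, -0.1]
opening: 0.0158
```

```bash
python3 -m inch '[[[0,0,0,0],[-0.4,8.2,0,0.1],[-0.4,8.2,0,0.1],[0,0,0,0]]]'
python3 -m inch '[[[-0.4,8.2,0,0.1],[-0.4,8.2,0,0.1],[0,0,0,0]]]'
```

```text
time: 13.98
tool_pos: [0.5178, -0.0045, 0.0361]
tool_rot: [-3.141, 0.0, 2.943]
contact_force: [-0.8, -4.8, 2.9]
opening: 0.0134
time: 14.35
tool_pos: [0.5226, 0.0111, 0.0361]
tool_rot: [-3.141, 0.0, 2.745]
contact_force: [-1.1, -4.8, 3.5]
opening: 0.0132
```

```bash
python3 -m inch '[[[-0.4,8.2,0,0.1],[-0.4,8.2,0,0.1],[-0.4,8.2,0,0.1],[-0.4,8.2,0,0.1],[0,0,0,0]]]'
python3 -m inch '[[[-0.4,8.2,0,0.1],[-0.4,8.2,0,0.1],[0,0,0,0],[0,0,0,0]]]'
```

```text
time: 14.98
tool_pos: [0.5406, 0.0379, 0.036]
tool_rot: [-3.141, -0.0, 2.346]
contact_force: [-3.2, -4.4, 5.6]
opening: 0.0133
time: 15.48
tool_pos: [0.5529, 0.0479, 0.036]
tool_rot: [-3.14, -0.001, 2.147]
contact_force: [-4.3, -4.3, 5.6]
opening: 0.0131
```

```bash
python3 -m inch '[[[-0.1,4.1,0,0.05],[0,0,0,0],[0,0,0,0]]]'
python3 -m inch '[[[0,1.5,0,0],[0,0,0,0],[0,0,0,0]]]'
```

```text
time: 15.85
tool_pos: [0.5562, 0.0501, 0.036]
tool_rot: [-3.14, -0.001, 2.097]
contact_force: [-4.6, -4.2, 6.3]
opening: 0.0132
time: 16.23
tool_pos: [0.5572, 0.0507, 0.036]
tool_rot: [-3.139, -0.001, 2.097]
contact_force: [-4.9, -4.6, 7.1]
opening: 0.0134
```

```bash
python3 -m inch '[[[0,1.5,0,0],[0,0,0,0],[0,0,0,0]]]'
python3 -m inch '[[[0,1.5,0,0],[0,0,0,0],[0,0,0,0]]]'
```

```text
time: 16.6
tool_pos: [0.5576, 0.051, 0.0359]
tool_rot: [-3.137, -0.001, 2.097]
contact_force: [-8.3, -7.4, 9.1]
opening: 0.0131
time: 16.98
tool_pos: [0.5577, 0.051, 0.0359]
tool_rot: [-3.134, -0.002, 2.097]
contact_force: [-13.4, -11.2, 12.6]
opening: 0.0136
```

At the stop: motion has ceased, the force has risen to about 17 N, and the knob angle works out at 1.05 rad. I'll check the cassette.

```bash
python3 - <<'E'
from h import *
c=cam("wrist");a=cv2.resize(c['img'],(800,600),interpolation=cv2.INTER_CUBIC)
for l,z in [("cassette",.014),("cassette_well",.014)]:
    for d in place_of("wrist",l)[:2]: print(l,round(d['conf'],2),np.round(d['at'],1),px2w(c,d['at'],z).round(4))
t=cam("scene");p=w2px(t,(.53,.03,.02)).astype(int);print(p)
s=t['img'][max(p[0]-55,0):p[0]+55,max(p[1]-70,0):p[1]+70]
cv2.imwrite("pics/f1.png",np.hstack([cv2.resize(a,(400,300)),cv2.resize(s,(400,300),interpolation=cv2.INTER_CUBIC)]))
c=cam("top")
for l in ("timer","coverglass_box","slides_box"):
    for d in place_of("top",l)[:1]: print(l,round(d['conf'],2),px2w(c,d['at'],0).round(4))
s=observe();print(s['tool_pos'],s['contact_force'])
E
```

```text
cassette 0.77 [214.  214.3] [0.5322 0.0482 0.014 ]
cassette_well 0.56 [185.3 160.3] [0.4971 0.0481 0.014 ]
[188 222]
timer 0.88 [0.4605 0.3177 0.    ]
coverglass_box 0.7 [ 0.7112 -0.1829  0.    ]
slides_box 0.84 [ 0.5386 -0.3726  0.    ]
[0.55771892 0.05106259 0.03590775] [-12.51170162 -11.52910835  12.05988314]
```

View pics/f1.png

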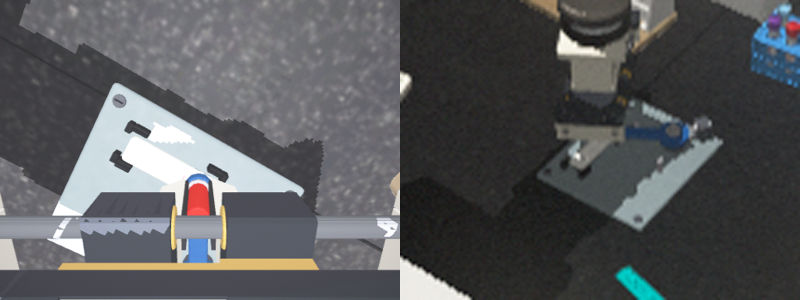

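The picture shows the cassette at (160,155), still between the guides, with the blue arm over its far end and the red knob at (200,197) between the fingers. I'm handing in now.

```bash
python3 -c "
from cell import *
hand_in()"
```

```text
the job is handed in; nothing more can be done
```

The small white cassette is in the pocket, and the blue arm is at its end stop. I handed the job in at about 17 s of the 54 s, with the gripper still holding the red knob there.

- **Cassette:** it went in well end towards the robot, and I let go of it before touching the knob. The last wrist picture put its centre at (0.532, 0.048), against a pocket centre of (0.534, 0.0485), and showed it still between the corner guides. I did not measure directly that it lies flat. At release the gripper was at the seating height, and the pictures show nothing tilted.
- **Arm:** I gripped the knob and took it round the arc. Further push no longer moved it, and the force rose from about 7 N to 17 N. Its position works out to about 1.05 rad, which is the stop. I inferred the ratchet click at 0.7 rad from the angle; I did not see it as a separate event.
- **Downward force:** about 12 N on the knob at the end, and no check showed the cassette moved by it.
- **Timer and cartons:** the arm did not go near them. Their detected positions at the start and end differ by 5–10 mm, which I put down to detector noise.

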